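# Sweep the spent copper discs into the red tray

### The arm

A 6-joint arm with a two-finger parallel gripper is mounted at the origin on the work surface. World frame = base frame: x ahead of the robot, y to its left, z up, the work surface at z = 0. Lengths are in mm, angles in rad, forces in N, time in s.
With the tool pointing down it reaches from about 300 to 875 mm from the base axis. Payload 6.4 kg.
Tool frame: the origin (TCP) lies on the centre line of the jaws, within the pads' length; the fingertips stand 19 mm ahead of it and the grasp point (between the pads) is the TCP; z points along the fingers, x is the direction in which the jaws open and shut, and the axes are right-handed (so a half turn about z gives the same grasp; the last joint's range is limited). The gripper opens to 85 mm and grips with 20 to 120 N. Pads are 22 mm wide; open, the fingers measure 114 mm over their backs; the gripper's body (76 mm by 85 mm) begins 54 mm behind the grasp point. The pads swing forward as they close: fully open they stand 13 mm farther back than shut.
Start: joints at [1.112, 0.181, 1.607, -0, 1.354, -0.206], TCP at [143.804, 556.742, 250.288] pointing down, gripper open.
Joint ranges: [-2.99, 2.99], [-0.89, 2.07], [0.3, 2.58], [-1.14, 4.28], [0, 2.63], [-3.12, 3.12]. Speed limits (rad/s): [2.57, 2.57, 3.01, 3.14, 3.14, 3.14].

### API

Orientations are given as a unit quaternion [x, y, z, w].
In Python, from workcell import readout, imaging, manip gives the robot as it stands.
- The arm moves only by the tool servo_tool, never from a script. Its argument "moves" is one flat list of numbers, 7 for each row, row after row: the finger opening in mm, from 0 to 85.4, then the shift along the world's x, y, z in mm, then the turn, a rotation vector about the world's x, y, z in degrees. A call has 1 to 5 rows; each row is the pose to reach, as a shift and turn from the pose commanded when the call began; what a row does not reach only later rows make up. A row lasts 1/10 s, in which the tool goes at most 50 mm and 8.59 degrees, less where a joint would pass 70% of its speed; a pose out of reach is approached as far as the arm can. A call with a gripper value outside its range is refused whole. The fingers move at their own pace and stop on an object; "newtons" is the grip in N (left out, the last holds). Time passes only in rows, so rows that repeat a pose let the fingers close. It gives the time, the measured TCP pose, the force and the opening at its end, in the units of the state.
- readout.state(): the state, without advancing time (a new reading comes with each control period).
- imaging.snapshot(name): name is "scene" or "top" or "wrist"; returns a dict with "img" (384x512x3 uint8, red, green, blue), "intrinsics" (3x3 intrinsics, pixels), "k1" (the pictures are not rectified: a ray, as slopes to the right and down, at radius r is drawn at 1 + k1 r^2 times it, then the intrinsics apply), "cam_to_world" (4x4, takes a point from camera to world coordinates). Camera axes: x right, y up, looking along -z (the intrinsics and any distortion apply to the point x, -y, -z); pixel columns grow to the right and rows downward; lengths in mm; the calibration is good to about 2 mm. A picture is of the moment at which its call begins. There is no depth.
- manip.finish_job(): hands the job in, once; it reports no verdict.
The state is a dict: "clock": time; "joints": joint angles; "joint_velocities": joint speeds; "effort": joint torques, N m; "tool_pos": TCP position; "eef_rot": TCP orientation; "wrist_force": force on the tool from outside, world axes, zero at the start; "wrist_torque": the same for the moment, N m; "opening": finger opening in mm.
Only numpy, scipy, OpenCV 4.12 (cv2) and the standard library are available. Lean on these libraries where they do the work, as an engineer would, in place of code of your own. Each camera call takes 0.05 s, during which the arm holds its last target.

### The job

Clear the spent samples: with the fingertips, sweep the three copper discs along the grey board and off its end into the red tray, pushing them flat over the surface without ever lifting them. Leave the orange-capped jar, the small white box and the silver reference disc where they stand on the board, and let no copper disc go into the blue tray.

Things in the scene. Friction and masses are not known exactly. Their poses are not given: they have to be found in the camera images.
- board: Grey fixed slab on the bench, 216 mm (its x) by 260 mm (its y), flat top 36 mm above its origin; origin at the centre of its underside, at bench level; x points roughly away from the robot, y to its left. Aluminium strips 6 mm wide and 6 mm high stand along its two x edges (near and far); its two y ends are open, a tray beyond each.
- red_tray: Red open-topped fixed tray, outside 210 (its x) by 130 (its y) by 30 mm high, walls and floor 5 mm; origin at the centre of its underside, resting on the bench. It stands at one of the two open ends of the grey board (either end, it varies), 1 mm from it, its axes parallel to the board's; its rim is 6 mm lower than the board's top, so what is pushed off the board's end drops in.
- blue_tray: Blue open-topped fixed tray, outside 210 (its x) by 130 (its y) by 30 mm high, walls and floor 5 mm; origin at the centre of its underside, resting on the bench. It stands at one of the two open ends of the grey board (either end, it varies), 1 mm from it, its axes parallel to the board's; its rim is 6 mm lower than the board's top, so what is pushed off the board's end drops in.
- copper1: Copper-coloured solid disc, 30 mm diameter, 10 mm thick, about 60 g, loose, lying flat on the grey board; origin at its centre (5 mm above its underside). It slides when pushed at its rim. It lies in the middle lane of the board, with its centre within 30 mm of the board's centre line (its y axis), the three spaced about 75 mm along y.
- copper2: Copper-coloured solid disc, 30 mm diameter, 10 mm thick, about 60 g, loose, lying flat on the grey board; origin at its centre (5 mm above its underside). It slides when pushed at its rim. It lies in the middle lane of the board, with its centre within 30 mm of the board's centre line (its y axis), the three spaced about 75 mm along y.
- copper3: Copper-coloured solid disc, 30 mm diameter, 10 mm thick, about 60 g, loose, lying flat on the grey board; origin at its centre (5 mm above its underside). It slides when pushed at its rim. It lies in the middle lane of the board, with its centre within 30 mm of the board's centre line (its y axis), the three spaced about 75 mm along y.
- jar: Small clear jar with orange cap, 32 mm diameter, 44 mm high, standing loose on the board near its near or far edge, its centre about 81 mm from the board's centre line; origin at the centre of its underside. Must stay.
- white_box: Small white plastic box with a grey band, about 30 (its x) by 50 (its y) by 18 mm high, loose on the board near its near or far edge, its centre about 81 mm from the board's centre line; origin at the centre of its underside. Must stay.
- reference_disc: Silver aluminium disc, 30 mm diameter, 10 mm thick, loose on the board near its near or far edge, its centre about 81 mm from the board's centre line; origin at its centre (5 mm above its underside). Must stay.

How it is judged:
By the outcome, as a careful person would: the job done as asked, in the order asked, and still so for the second after the job is handed in, with the robot touching nothing.
It also fails if it takes over 54 s, if anything falls off the work surface, if the arm or the gripper's body presses on something with over 40 N, if the wrist force passes 120 N, or if a joint passes its speed limit or range.

## Working session

There is one attempt and no reset: what is moved stays moved. The work goes in short steps, Python scripts to look and compute and a tool call to move; the robot and the scene stay as the last step left them, time stands still between calls to the robot, and variables do not carry over. Pictures are saved under pics/ and viewed, and the job is handed in when it is done.

Besides the shell and the picture viewer there is one more tool, called after "Request:" as name(argument=value, ...) on one line, values as JSON. servo_tool: Moves the arm, as the interface text tells. Its arguments: {"type":"object","properties":{"moves":{"type":"array","items":{"type":"number"}},"newtons":{"type":"number"}},"required":["moves"]}

```bash
mkdir -p pics; python3 - <<'E'
from workcell import readout, imaging
import cv2
for n in ("top","scene"):
    s=imaging.snapshot(n); cv2.imwrite(f"pics/{n}0.png",s["img"][:,:,::-1])
    print(n,s["intrinsics"],s["k1"],s["cam_to_world"])
print(readout.state())
E
```

```text
top [[370.46104164   0.         255.43523425]
 [  0.         370.46104164 193.69741103]
 [  0.           0.           1.        ]] -0.024137259231077096 [[ 2.66093343e-03  9.92406231e-01 -1.22974763e-01  4.90284532e+02]
 [-9.98991725e-01 -2.87316332e-03 -4.48026531e-02  3.66862772e+00]
 [-4.48157587e-02  1.22969988e-01  9.91397967e-01  7.07834870e+02]
 [ 0.00000000e+00  0.00000000e+00  0.00000000e+00  1.00000000e+00]]
scene [[377.81905379   0.         253.3322383 ]
 [  0.         377.81905379 187.27317153]
 [  0.           0.           1.        ]] -0.09028034269134297 [[ 7.96713877e-01 -4.97497780e-01  3.43136936e-01  7.91042631e+02]
 [ 6.04285812e-01  6.64461316e-01 -4.39692866e-01 -2.66435653e+02]
 [-9.25499554e-03  5.57662191e-01  8.30016401e-01  5.96521814e+02]
 [ 0.00000000e+00  0.00000000e+00  0.00000000e+00  1.00000000e+00]]
{'clock': 0.1, 'joints': array([ 1.11167189e+00,  1.81428574e-01,  1.60789571e+00, -1.06113035e-06,
        1.35379014e+00, -2.06304593e-01]), 'joint_velocities': array([-0.00039116, -0.00176279,  0.00020949,  0.00019107,  0.00032863,
       -0.00070685]), 'effort': array([-4.69025381e-04, -4.45882094e+01, -3.52236307e+01, -3.87014243e-04,
        4.19065953e-03, -2.67651996e-05]), 'tool_pos': array([143.60732543, 556.30760409, 249.50162419]), 'eef_rot': array([ 7.90611855e-01,  6.12317169e-01, -6.84018397e-04,  3.33261555e-04]), 'wrist_force': array([ 0.21800009,  0.73659565, -0.11312385]), 'wrist_torque': array([ 0.01702271, -0.04235805,  0.00596518]), 'opening': 85.0830528566836}
```

View pics/top0.png

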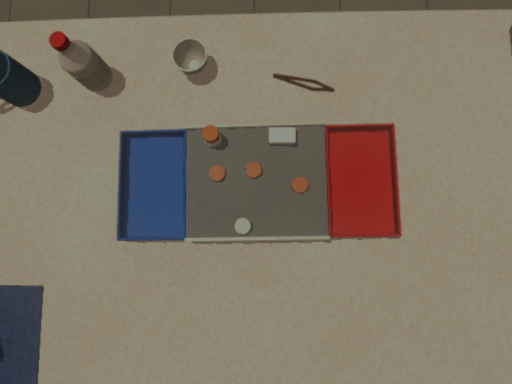

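View pics/scene0.png

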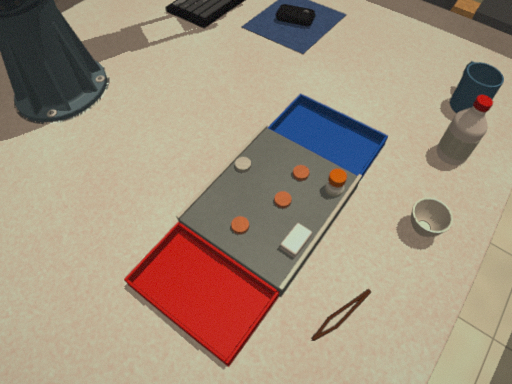

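Blue is on the left (+y) and red on the right (−y). In the top view the copper discs are at about (217,174), (254,170) and (300,185), the jar at (211,133), the box at (283,135) and the silver disc at (243,227). Next I'll measure positions from both views.

```bash
cat > h.py <<'E'
import cv2, numpy as np
from workcell import readout, imaging
def ray(s,pts,z):
    K=s["intrinsics"];T=np.array(s["cam_to_world"])
    D=np.array([s["k1"],0,0,0,0.])
    n=cv2.undistortPoints(np.array(pts,float).reshape(-1,1,2),K,D).reshape(-1,2)
    d=np.c_[n[:,0],-n[:,1],-np.ones(len(n))]@T[:3,:3].T
    o=T[:3,3]
    return (o+d*((z-o[2])/d[:,2])[:,None])[:,:2]
def blobs(s,lo,hi,amin=60):
    h=cv2.cvtColor(s["img"],cv2.COLOR_RGB2HSV)
    m=cv2.inRange(h,lo,hi)
    c,_=cv2.findContours(m,cv2.RETR_EXTERNAL,cv2.CHAIN_APPROX_NONE)
    return [x for x in c if cv2.contourArea(x)>amin]
def cen(c):
    M=cv2.moments(c);return M["m10"]/M["m00"],M["m01"]/M["m00"]
COP=((5,110,110),(17,255,255))
E
python3 - <<'E'
from h import *
for n in ("top","scene"):
    s=imaging.snapshot(n);h=cv2.cvtColor(s["img"],cv2.COLOR_RGB2HSV)
    if n=="top": print([h[y,x] for x,y in((217,174),(254,170),(300,185),(211,133),(243,227),(283,135),(250,200),(360,180))])
    for c in blobs(s,*COP): print(n,"copper",np.round(cen(c),1),cv2.contourArea(c),ray(s,[cen(c)],46).round(1))
    for nm,lo,hi in(("blue",(105,120,60),(130,255,255)),("red",(0,170,90),(4,255,255)),("red2",(172,170,90),(180,255,255)),("silver",(0,0,150),(180,40,255))):
        for c in blobs(s,lo,hi,100):
            a=cv2.contourArea(c)
            z=46 if nm=="silver" else 30
            if a<20000: r=cv2.boxPoints(cv2.minAreaRect(c)); print(n,nm,a,np.round(cen(c),0),ray(s,[cen(c)],z).round(0),ray(s,r,z).round(0).tolist())
E
```

```text
[array([ 12, 143, 137], dtype=uint8), array([ 11, 153, 140], dtype=uint8), array([ 10, 156, 139], dtype=uint8), array([ 13, 171, 139], dtype=uint8), array([ 37,  37, 146], dtype=uint8), array([ 41,  19, 147], dtype=uint8), array([26, 45, 90], dtype=uint8), array([  1, 198, 139], dtype=uint8)]
top copper [299.4 184.1] 179.0 [[589.6 -45.5]]
top copper [216.3 172.6] 172.0 [[611.3 105.1]]
top copper [253.  169.1] 171.0 [[617.5  38.2]]
top copper [209.6 132.6] 183.0 [[686.7 118.9]]
top blue 5763.0 [156. 188.] [[586. 221.]] [[490.0, 289.0], [702.0, 295.0], [697.0, 166.0], [488.0, 165.0]]
top red 6736.5 [359. 183.] [[ 593. -156.]] [[702.0, -94.0], [707.0, -224.0], [499.0, -224.0], [493.0, -99.0]]
top red 164.0 [57. 39.] [[891. 437.]] [[907.0, 453.0], [906.0, 423.0], [875.0, 421.0], [876.0, 450.0]]
scene copper [239.6 223.8] 206.5 [[589.2 -46.2]]
scene copper [282.6 198.2] 181.5 [[617.4  37.3]]
scene copper [337.7 175.2] 190.5 [[669. 137.]]
scene copper [300.7 171.2] 152.5 [[610.7 104.4]]
scene copper [467.6   5.2] 212.5 [[672.7 874.6]]
scene blue 4656.5 [329. 134.] [[601. 227.]] [[492.0, 167.0], [457.0, 303.0], [697.0, 294.0], [710.0, 171.0]]
scene red 10852.0 [203. 291.] [[ 610. -166.]] [[499.0, -232.0], [483.0, -85.0], [714.0, -97.0], [710.0, -226.0]]
scene red 121.5 [484. 101.] [[828. 528.]] [[812.0, 510.0], [811.0, 548.0], [844.0, 546.0], [844.0, 509.0]]
scene silver 440.0 [296. 237.] [[678. -11.]] [[663.0, -34.0], [661.0, 15.0], [691.0, 13.0], [693.0, -35.0]]
```

Measured in world mm: copper A (589.5,−46), B (617.5,38) and C (611,105). The red end of the board is at y≈−95, and the board yaw is about 0.8°. I'll sweep each disc separately, nearest to red first. The jaws will lie along x and be partly open, so the two fingertips cradle the disc.

Request:
servo_tool(moves=[18,30,-38,0,0,0,-5,18,60,-76,0,0,0,-10,18,90,-114,0,0,0,-15,18,120,-152,0,0,0,-20,18,150,-190,0,0,0,-25], newtons=40)

```text
clock: 0.7
tool_pos: [294.5, 365.2, 250.3]
eef_rot: [0.905, 0.425, 0.0, 0.0]
wrist_force: [0.9, 0.2, 0.0]
opening: 18.0
```

Request:
servo_tool(moves=[18,30,-38,0,0,0,-5,18,60,-76,0,0,0,-10,18,90,-114,0,0,0,-15,18,120,-152,0,0,0,-20,18,150,-190,0,0,0,-25])

```text
clock: 1.2
tool_pos: [444.7, 174.9, 250.4]
eef_rot: [0.976, 0.219, 0.0, -0.0]
wrist_force: [1.0, 0.9, 0.3]
opening: 18.2
```

Request:
servo_tool(moves=[18,30,-38,-20,0,0,-5,18,60,-76,-50,0,0,-10,18,90,-114,-80,0,0,-15,18,120,-152,-110,0,0,-20,18,146,-186,-120,0,0,-25])

```text
clock: 1.7
tool_pos: [579.9, 1.9, 133.3]
eef_rot: [1.0, 0.003, -0.002, -0.0]
wrist_force: [0.0, 0.2, 0.0]
opening: 18.1
```

Request:
servo_tool(moves=[18,0,0,-15,0,0,0,18,0,0,-30,0,0,0,18,0,0,-45,0,0,0,18,0,0,-52,0,0,0,18,0,0,-52,0,0,0])

```text
clock: 2.2
tool_pos: [579.1, 4.2, 82.7]
eef_rot: [1.0, 0.005, -0.001, -0.0]
wrist_force: [-0.0, -0.6, -0.1]
opening: 17.7
```

```bash
python3 - <<'E'
from h import *
for n in ("top","scene","wrist"):
    s=imaging.snapshot(n); cv2.imwrite(f"pics/{n}1.png",s["img"][:,:,::-1])
a=readout.state();print(a["tool_pos"],a["wrist_force"],a["eef_rot"])
a=cv2.imread("pics/scene1.png")[90:280,170:400];cv2.imwrite("pics/scene1c.png",cv2.resize(a,None,fx=3,fy=3))
E
```

```text
[580.83712778   3.47270808  84.72799767] [0.12567137 0.55404608 1.62655706] [9.99986935e-01 5.05523575e-03 7.40765531e-04 1.60196278e-04]
```

View pics/scene1c.png

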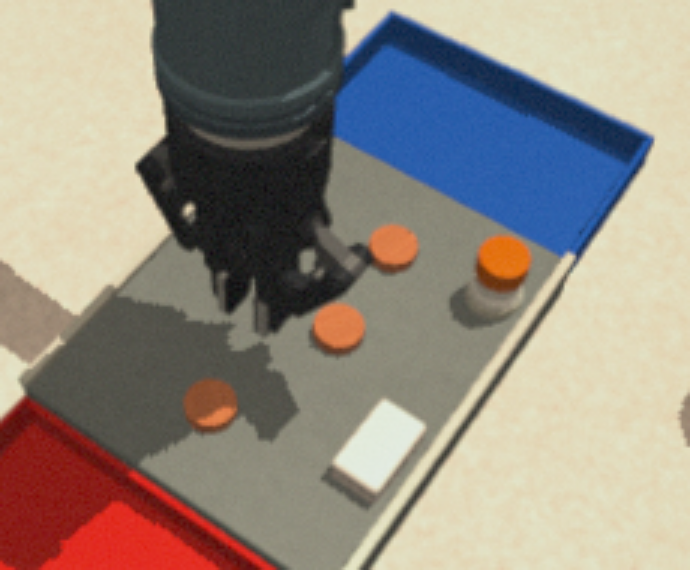

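View pics/wrist1.png

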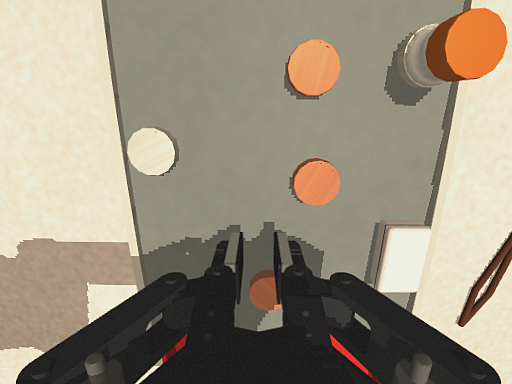

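Request:
servo_tool(moves=[18,5,-6,-5,0,0,0,18,9,-12,-10,0,0,0,18,9,-12,-15,0,0,0,18,9,-12,-20,0,0,0,18,9,-12,-20,0,0,0])

```text
clock: 2.85
tool_pos: [588.5, -9.0, 62.5]
eef_rot: [1.0, 0.004, -0.001, -0.0]
wrist_force: [0.0, 0.7, -0.5]
opening: 17.9
```

```bash
python3 - <<'E'
from h import *
S={}
for n in ("scene","wrist"):
    s=imaging.snapshot(n);S[n]=s; cv2.imwrite(f"pics/{n}2.png",s["img"][:,:,::-1])
import pickle;pickle.dump(S,open("S2.pkl","wb"))
a=readout.state();print(a["tool_pos"],a["wrist_force"],a["eef_rot"])
a=cv2.imread("pics/scene2.png")[90:280,170:400];cv2.imwrite("pics/scene2c.png",cv2.resize(a,None,fx=3,fy=3))
E
```

```text
[589.05853295  -8.93627362  63.40638234] [-0.37017206  0.09156309 -0.0134317 ] [ 9.99989753e-01  4.50791868e-03 -3.96507194e-04 -1.26855019e-04]
```

View pics/scene2c.png

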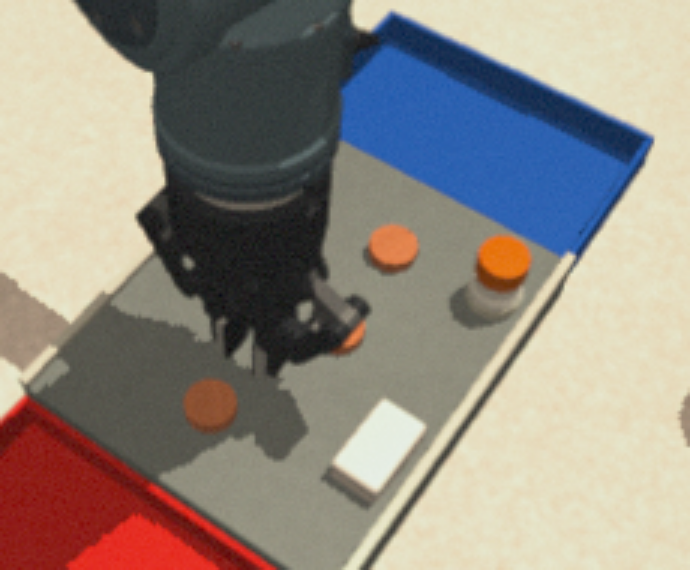

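View pics/wrist2.png

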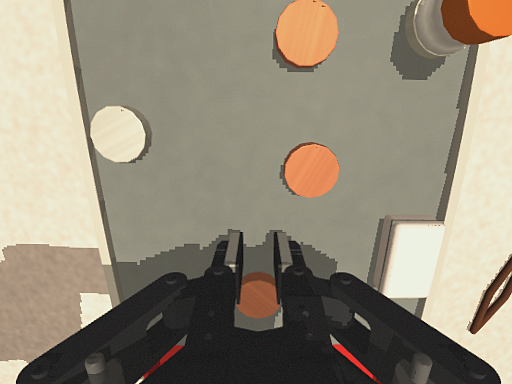

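```bash
python3 - <<'E'
import pickle
from h import *
S=pickle.load(open("S2.pkl","rb"));s=S["scene"];w=S["wrist"]
def at_y(s,p,y):
    a=ray(s,[p],0)[0];o=s["cam_to_world"][:3,3];d=np.r_[a,0]-o
    return o+d*(y-o[1])/d[1]
for c in((367,308),(340,350),(275,372),(262,378),(225,358)):
    p=(c[0]/3+170,c[1]/3+90)
    print(c,[at_y(s,p,y).round(0) for y in(-9,-20,3)])
for p in((375,278),(425,365),(490,370),(350,282)): print(p,at_y(w,p,-9).round(0))
s=imaging.snapshot("top")
print("jar",ray(s,[(209.6,132.6)],80),ray(S["scene"],[(337.7,175.2)],80))
E
```

```text
(367, 308) [array([658.,  -9., 158.]), array([664., -20., 177.]), array([652.,   3., 138.])]
(340, 350) [array([647.,  -9., 109.]), array([653., -20., 130.]), array([640.,   3.,  86.])]
(275, 372) [array([607.,  -9.,  45.]), array([615., -20.,  69.]), array([598.,   3.,  19.])]
(262, 378) [array([598.,  -9.,  29.]), array([606., -20.,  53.]), array([589.,   3.,   2.])]
(225, 358) [array([571.,  -9.,  24.]), array([580., -20.,  48.]), array([560.,   3.,  -3.])]
(375, 278) [648.  -9.  74.]
(425, 365) [646.  -9. 123.]
(490, 370) [667.  -9. 126.]
(350, 282) [635.  -9.  77.]
jar [[676.56729292 112.94480214]] [[676.61472138 112.04187959]]
```

Request:
servo_tool(moves=[18,0,0,-1,0,0,0,18,0,0,-2,0,0,0,18,0,0,-3,0,0,0,18,0,0,-3,0,0,0])

```text
clock: 3.4
tool_pos: [589.2, -9.0, 60.6]
eef_rot: [1.0, 0.005, -0.0, -0.0]
wrist_force: [0.1, -0.9, 0.5]
opening: 17.7
```

Request:
servo_tool(moves=[18,0,0,-1,0,0,0,18,0,0,-2,0,0,0,18,0,0,-2,0,0,0])

```text
clock: 3.7
tool_pos: [589.2, -9.0, 58.6]
eef_rot: [1.0, 0.005, -0.0, -0.0]
wrist_force: [0.5, -1.0, -0.2]
opening: 18.4
```

Request:
servo_tool(moves=[18,0,-8,-1,0,0,0,18,0,-16,-1,0,0,0,18,0,-24,-1,0,0,0,18,0,-32,-1,0,0,0,18,0,-40,-1,0,0,0])

```text
clock: 4.2
tool_pos: [589.4, -50.0, 57.8]
eef_rot: [1.0, 0.004, 0.0, 0.0]
wrist_force: [-0.2, 0.4, -0.8]
opening: 18.0
```

```bash
python3 - <<'E'
from h import *
s=imaging.snapshot("scene")
a=s["img"][90:280,170:400,::-1];cv2.imwrite("pics/scene3c.png",cv2.resize(a,None,fx=3,fy=3))
a=readout.state();print(a["tool_pos"],a["wrist_force"])
E
```

```text
[589.53528775 -51.18173938  57.87742167] [-0.42227839 -0.29075144 -0.22188165]
```

View pics/scene3c.png

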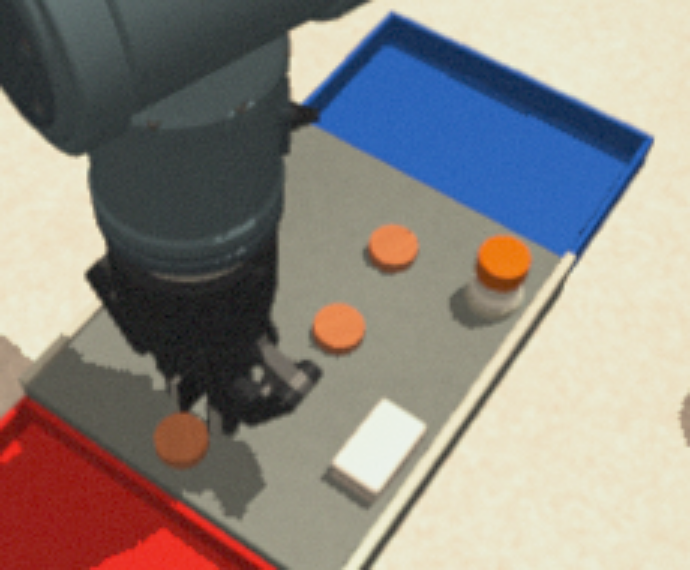

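The disc moved from (211,404) to (181,440) in the crop, flat and cradled between the fingertips. I'll keep pushing.

Request:
servo_tool(moves=[18,0,-8,0,0,0,0,18,0,-16,0,0,0,0,18,0,-24,0,0,0,0,18,0,-32,0,0,0,0,18,0,-40,0,0,0,0])

```text
clock: 4.75
tool_pos: [589.4, -89.8, 57.8]
eef_rot: [1.0, 0.005, 0.0, 0.0]
wrist_force: [0.4, -0.7, -0.3]
opening: 17.9
```

Request:
servo_tool(moves=[18,0,-8,0,0,0,0,18,0,-16,0,0,0,0,18,0,-24,0,0,0,0,18,0,-24,0,0,0,0])

```text
clock: 5.15
tool_pos: [589.5, -114.3, 57.9]
eef_rot: [1.0, 0.004, 0.0, 0.0]
wrist_force: [0.5, 0.2, 0.3]
opening: 17.9
```

```bash
python3 - <<'E'
from h import *
s=imaging.snapshot("scene")
a=s["img"][150:370,100:370,::-1];cv2.imwrite("pics/scene4c.png",cv2.resize(a,None,fx=2.5,fy=2.5))
s=imaging.snapshot("wrist");cv2.imwrite("pics/wrist4.png",s["img"][:,:,::-1])
a=readout.state();print(a["tool_pos"],a["wrist_force"])
E
```

```text
[ 589.30217008 -113.23235775   57.72897781] [-0.66772987  0.56014414 -0.40555234]
```

View pics/scene4c.png

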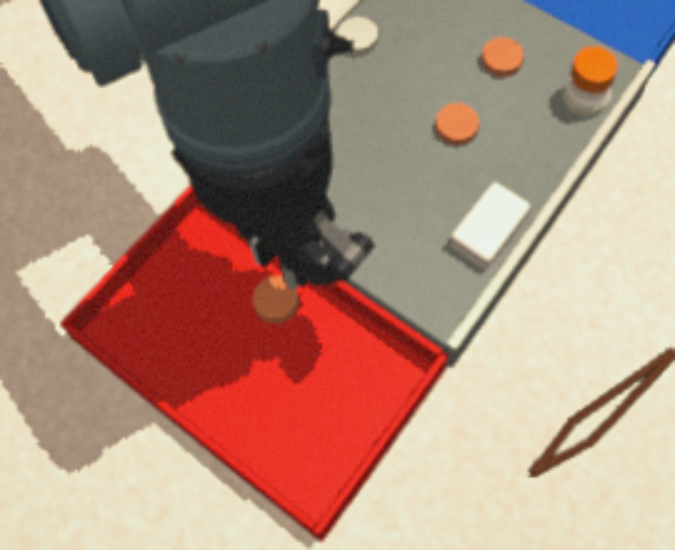

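View pics/wrist4.png

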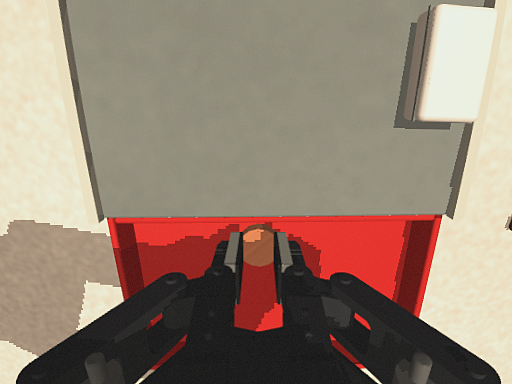

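Copper A lies in the red tray. Next I'll raise the tool and go behind B.

Request:
servo_tool(moves=[18,0,0,35,0,0,0,18,10,35,60,0,0,0,18,20,80,60,0,0,0,18,28,125,60,0,0,0,18,28,165,60,0,0,0])

```text
clock: 5.75
tool_pos: [618.1, 54.3, 118.4]
eef_rot: [1.0, 0.005, 0.001, -0.0]
wrist_force: [0.9, 0.3, -1.4]
opening: 17.7
```

Request:
servo_tool(moves=[18,0,19,0,0,0,0,18,0,19,-5,0,0,0,18,0,19,-20,0,0,0,18,0,19,-30,0,0,0,18,0,19,-30,0,0,0])

```text
clock: 6.25
tool_pos: [615.5, 69.9, 84.8]
eef_rot: [1.0, 0.004, -0.002, -0.0]
wrist_force: [0.7, 0.2, -0.1]
opening: 17.8
```

```bash
python3 - <<'E'
from h import *
s=imaging.snapshot("scene")
a=s["img"][90:280,170:400,::-1];cv2.imwrite("pics/scene5c.png",cv2.resize(a,None,fx=3,fy=3))
for c in blobs(s,*COP): print("copper",np.round(cen(c),1),cv2.contourArea(c),ray(s,[cen(c)],46).round(1))
s=imaging.snapshot("wrist");cv2.imwrite("pics/wrist5.png",s["img"][:,:,::-1])
a=readout.state();print(a["tool_pos"],a["wrist_force"])
E
```

```text
copper [209.9 268.9] 248.5 [[ 601.5 -135.8]]
copper [282.5 198.2] 171.5 [[617.4  37.3]]
copper [337.7 175.4] 198.0 [[669.3 136.6]]
copper [465.7   7.4] 323.0 [[672.1 859.2]]
[616.9442414   69.90186911  86.85705315] [ 0.29023344 -0.14579305  0.22571787]
```

View pics/scene5c.png

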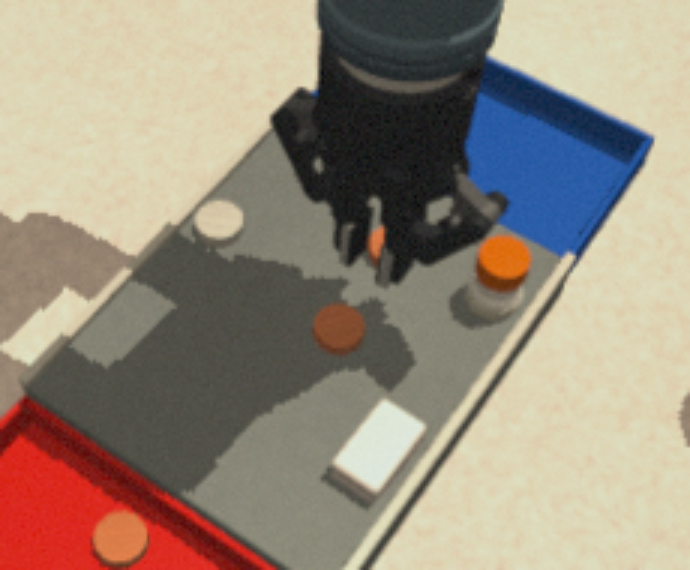

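View pics/wrist5.png

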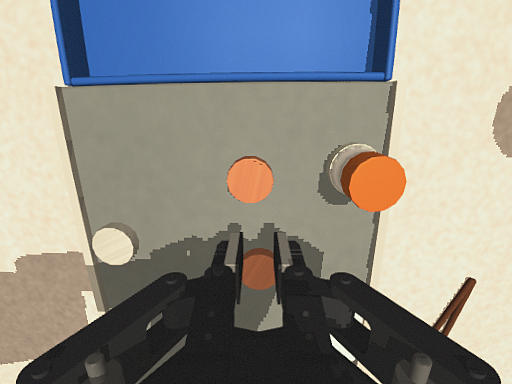

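Request:
servo_tool(moves=[18,0,0,-10,0,0,0,18,0,0,-20,0,0,0,18,0,0,-26,0,0,0,18,0,0,-28,0,0,0,18,0,0,-28,0,0,0])

```text
clock: 6.85
tool_pos: [617.0, 71.0, 59.1]
eef_rot: [1.0, 0.005, -0.001, -0.0]
wrist_force: [0.1, 0.4, -0.2]
opening: 18.0
```

Request:
servo_tool(moves=[18,0,-8,-1,0,0,0,18,0,-16,-1,0,0,0,18,0,-24,-1,0,0,0,18,0,-32,-1,0,0,0,18,0,-40,-1,0,0,0])

```text
clock: 7.35
tool_pos: [617.5, 30.0, 59.0]
eef_rot: [1.0, 0.004, 0.0, 0.0]
wrist_force: [-0.3, -1.1, 0.0]
opening: 18.0
```

Request:
servo_tool(moves=[18,0,-8,0,0,0,0,18,0,-16,0,0,0,0,18,0,-24,0,0,0,0,18,0,-32,0,0,0,0,18,0,-40,0,0,0,0])

```text
clock: 7.85
tool_pos: [617.4, -9.7, 58.8]
eef_rot: [1.0, 0.004, 0.0, -0.0]
wrist_force: [0.1, 1.2, 0.2]
opening: 18.0
```

```bash
python3 - <<'E'
from h import *
s=imaging.snapshot("scene")
a=s["img"][90:280,170:400,::-1];cv2.imwrite("pics/scene6c.png",cv2.resize(a,None,fx=3,fy=3))
for c in blobs(s,*COP): print("copper",np.round(cen(c),1),cv2.contourArea(c),ray(s,[cen(c)],46).round(1),ray(s,[cen(c)],15).round(1))
a=readout.state();print(a["tool_pos"],a["wrist_force"])
E
```

```text
copper [209.7 269. ] 247.0 [[ 601.3 -136.1]] [[ 590.6 -128.8]]
copper [258.7 227.3] 207.0 [[618.3 -32.6]] [[608.6 -19.5]]
copper [337.2 177.2] 257.5 [[670.6 132.6]] [[663.8 155. ]]
copper [301.7 171.7] 139.0 [[613.  104.5]] [[603.  125.4]]
copper [465.5   7.5] 336.5 [[671.7 858. ]] [[665.  921.3]]
[617.50786407 -10.94797496  58.84560911] [ 0.02334319  0.06623106 -0.12693445]
```

View pics/scene6c.png

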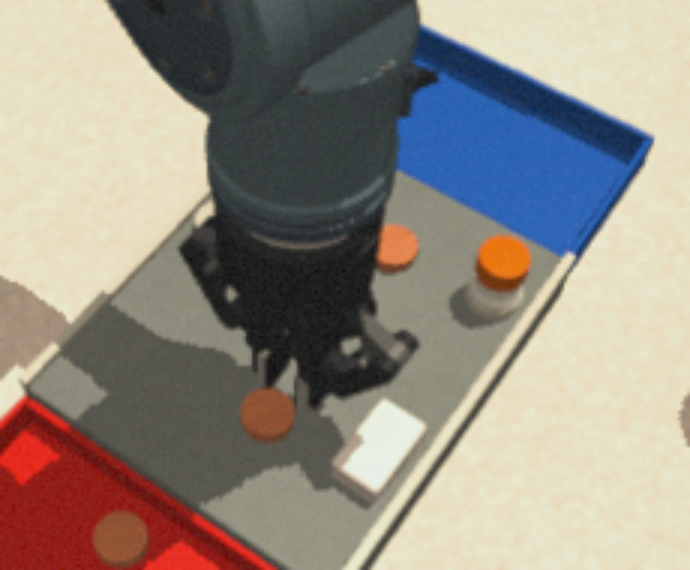

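B is cradled at about (618,−33), and A lies in the tray at (591,−129). I'll steer B slightly to +x so it doesn't land on A.

Request:
servo_tool(moves=[18,0,-8,0,0,0,0,18,1,-16,0,0,0,0,18,3,-24,0,0,0,0,18,5,-32,0,0,0,0,18,7,-40,0,0,0,0])

```text
clock: 8.4
tool_pos: [624.6, -49.8, 58.7]
eef_rot: [1.0, 0.004, -0.0, 0.0]
wrist_force: [-0.5, -0.2, -0.4]
opening: 18.0
```

Request:
servo_tool(moves=[18,2,-8,0,0,0,0,18,4,-16,0,0,0,0,18,5,-24,0,0,0,0,18,5,-32,0,0,0,0,18,5,-40,0,0,0,0])

```text
clock: 8.9
tool_pos: [629.4, -89.8, 58.8]
eef_rot: [1.0, 0.005, 0.0, 0.0]
wrist_force: [0.5, -0.1, -0.8]
opening: 18.0
```

Request:
servo_tool(moves=[18,0,-8,0,0,0,0,18,0,-16,0,0,0,0,18,0,-24,0,0,0,0,18,0,-24,0,0,0,0])

```text
clock: 9.3
tool_pos: [629.4, -114.4, 58.9]
eef_rot: [1.0, 0.004, 0.0, 0.0]
wrist_force: [0.3, 0.9, -0.8]
opening: 17.8
```

```bash
python3 - <<'E'
from h import *
s=imaging.snapshot("scene")
a=s["img"][150:370,100:370,::-1];cv2.imwrite("pics/scene7c.png",cv2.resize(a,None,fx=2.5,fy=2.5))
for c in blobs(s,*COP): print("copper",np.round(cen(c),1),cv2.contourArea(c),ray(s,[cen(c)],46).round(1),ray(s,[cen(c)],15).round(1))
a=readout.state();print(a["tool_pos"],a["wrist_force"])
E
```

```text
copper [228.7 283.5] 250.5 [[ 639.3 -136.4]] [[ 630.8 -129. ]]
copper [209.8 269.1] 252.0 [[ 601.5 -136.1]] [[ 590.9 -128.8]]
copper [337.2 177.2] 257.5 [[670.6 132.6]] [[663.9 155. ]]
copper [300.6 171.8] 172.0 [[611.5 103.1]] [[601.4 124. ]]
copper [465.5   7.5] 337.5 [[671.8 857.7]] [[665.1 921. ]]
[ 629.36370104 -113.68355856   58.78087766] [-0.10559168  0.6635873   0.25868086]
```

View pics/scene7c.png

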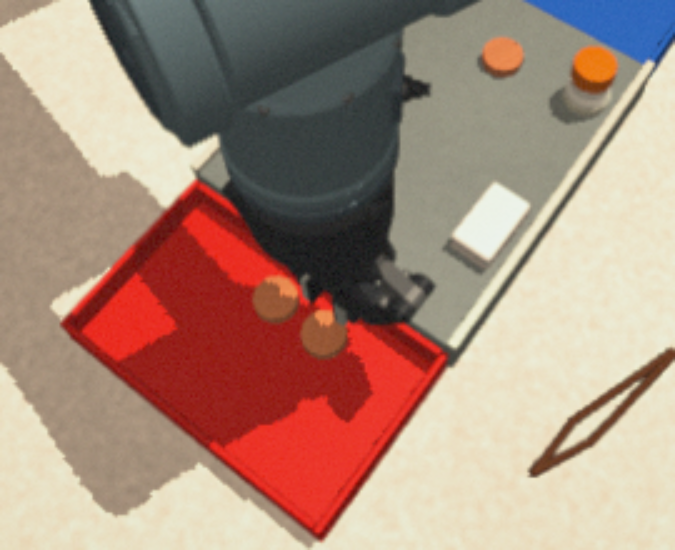

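A and B both lie in the red tray at about (591,−129) and (631,−129). Next is C at (611,104.5).

Request:
servo_tool(moves=[18,0,0,40,0,0,0,18,0,25,80,0,0,0,18,-10,70,80,0,0,0,18,-19,115,80,0,0,0,18,-19,160,80,0,0,0])

```text
clock: 9.85
tool_pos: [609.3, 48.7, 139.2]
eef_rot: [1.0, 0.004, -0.0, -0.0]
wrist_force: [0.5, -0.1, -0.1]
opening: 18.4
```

Request:
servo_tool(moves=[18,0,40,0,0,0,0,18,0,80,0,0,0,0,18,0,98,0,0,0,0,18,0,98,-10,0,0,0,18,0,98,-20,0,0,0])

```text
clock: 10.35
tool_pos: [610.4, 144.8, 118.2]
eef_rot: [1.0, 0.005, 0.0, 0.0]
wrist_force: [-0.5, -0.4, -0.7]
opening: 18.0
```

Request:
servo_tool(moves=[18,0,0,-10,0,0,0,18,0,0,-20,0,0,0,18,0,0,-28,0,0,0,18,0,0,-30,0,0,0,18,0,0,-30,0,0,0])

```text
clock: 10.85
tool_pos: [610.1, 144.5, 88.1]
eef_rot: [1.0, 0.004, -0.001, 0.0]
wrist_force: [-0.8, 0.6, -0.1]
opening: 17.7
```

```bash
python3 - <<'E'
from h import *
s=imaging.snapshot("scene")
a=s["img"][60:250,190:420,::-1];cv2.imwrite("pics/scene8c.png",cv2.resize(a,None,fx=3,fy=3))
s=imaging.snapshot("wrist");cv2.imwrite("pics/wrist8.png",s["img"][:,:,::-1])
a=readout.state();print(a["tool_pos"],a["wrist_force"])
E
```

```text
[610.75163954 144.78760873  89.13730394] [ 0.89243209  0.10359614 -0.33313895]
```

View pics/scene8c.png

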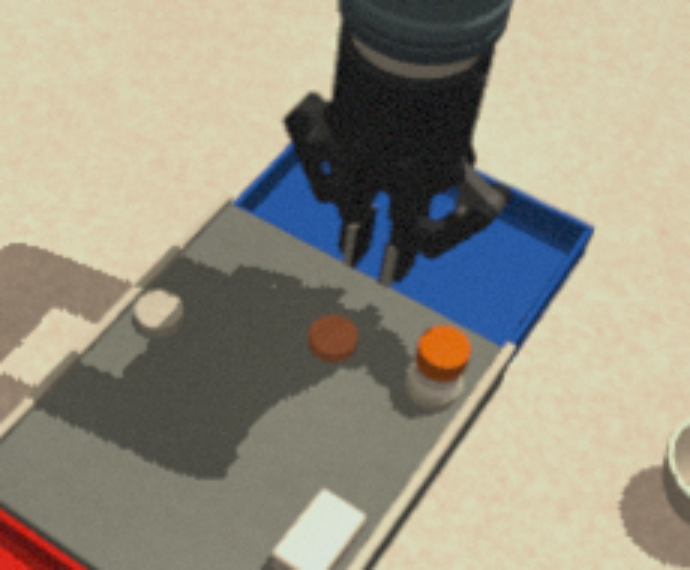

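View pics/wrist8.png

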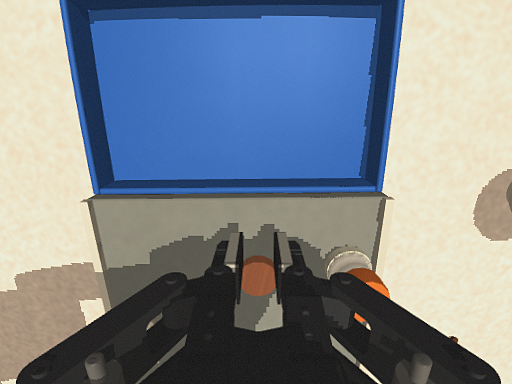

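```bash
python3 - <<'E'
from h import *
s=imaging.snapshot("scene")
def at_y(s,p,y):
    a=ray(s,[p],0)[0];o=s["cam_to_world"][:3,3];d=np.r_[a,0]-o
    return o+d*(y-o[1])/d[1]
for c in((400,285),(383,285),(420,255),(460,242),(490,220),(505,200)):
    p=(c[0]/3+190,c[1]/3+60); print(c,[(at_y(s,p,y)-[611,145,89.]).round(0) for y in(145,134)])
E
```

```text
(400, 285) [array([ 20.,   0., -22.]), array([ 24., -11.,  -8.])]
(383, 285) [array([  9.,   0., -30.]), array([ 13., -11., -16.])]
(420, 255) [array([27.,  0., 11.]), array([ 31., -11.,  24.])]
(460, 242) [array([48.,  0., 37.]), array([ 52., -11.,  50.])]
(490, 220) [array([61.,  0., 63.]), array([ 64., -11.,  75.])]
(505, 200) [array([65.,  0., 81.]), array([ 68., -11.,  93.])]
```

At the jar's edge the linkage clears the cap by at least 15 mm. I'll descend and push, biased toward −x.

Request:
servo_tool(moves=[18,-3,0,-10,0,0,0,18,-5,0,-20,0,0,0,18,-5,0,-27,0,0,0,18,-5,0,-30,0,0,0,18,-5,0,-30,0,0,0])

```text
clock: 11.5
tool_pos: [604.8, 144.9, 57.8]
eef_rot: [1.0, 0.005, -0.001, 0.0]
wrist_force: [-0.8, -0.1, 0.9]
opening: 17.9
```

Request:
servo_tool(moves=[18,0,-8,0,0,0,0,18,0,-16,0,0,0,0,18,0,-24,0,0,0,0,18,0,-32,0,0,0,0,18,0,-40,0,0,0,0])

```text
clock: 12.0
tool_pos: [605.5, 104.0, 59.0]
eef_rot: [1.0, 0.004, 0.0, -0.0]
wrist_force: [0.9, 0.5, 0.2]
opening: 18.1
```

```bash
python3 - <<'E'
from h import *
s=imaging.snapshot("scene")
a=s["img"][60:250,190:420,::-1];cv2.imwrite("pics/scene9c.png",cv2.resize(a,None,fx=3,fy=3))
for c in blobs(s,*COP): print("copper",np.round(cen(c),1),cv2.contourArea(c),ray(s,[cen(c)],46).round(1),ray(s,[cen(c)],15).round(1))
a=readout.state();print(a["tool_pos"],a["wrist_force"])
E
```

```text
copper [229.  282.7] 257.0 [[ 638.9 -135.1]] [[ 630.4 -127.8]]
copper [209.9 268.8] 248.5 [[ 601.4 -135.7]] [[ 590.7 -128.4]]
copper [291.4 178.1] 151.5 [[606.   81.6]] [[595.6 101.2]]
copper [337.7 175.3] 195.0 [[669.3 136.7]] [[662.4 159.4]]
copper [466.    7.3] 317.0 [[672.7 859.9]] [[666.  923.3]]
[605.58627813 102.87226552  58.93432971] [ 0.81798109 -1.02721857 -0.07002733]
```

View pics/scene9c.png

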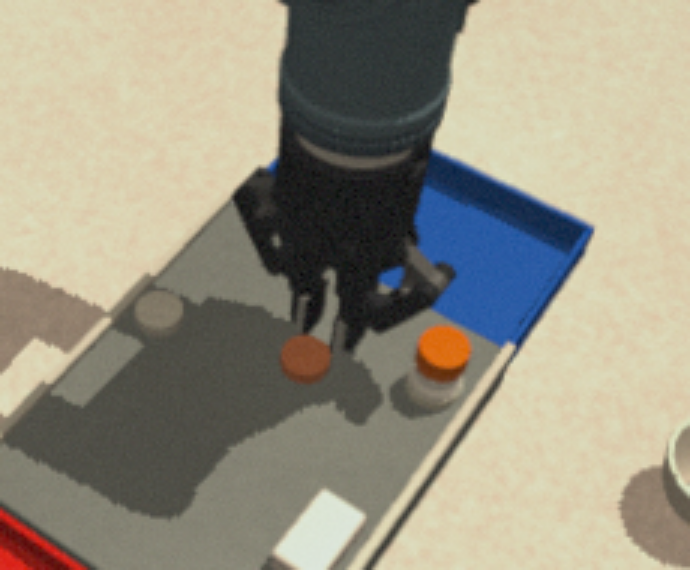

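Request:
servo_tool(moves=[18,-1,-8,0,0,0,0,18,-3,-16,0,0,0,0,18,-5,-24,0,0,0,0,18,-7,-32,0,0,0,0,18,-9,-40,0,0,0,0])

```text
clock: 12.55
tool_pos: [596.1, 64.3, 58.8]
eef_rot: [1.0, 0.005, -0.0, -0.0]
wrist_force: [-0.8, 0.7, 0.3]
opening: 18.0
```

Request:
servo_tool(moves=[18,-2,-8,0,0,0,0,18,-4,-16,0,0,0,0,18,-6,-24,0,0,0,0,18,-8,-32,0,0,0,0,18,-10,-40,0,0,0,0])

```text
clock: 13.05
tool_pos: [586.2, 24.3, 58.8]
eef_rot: [1.0, 0.004, 0.0, -0.0]
wrist_force: [0.7, 0.5, 0.3]
opening: 17.9
```

```bash
python3 - <<'E'
from h import *
s=imaging.snapshot("scene")
for c in blobs(s,*COP): print("copper",np.round(cen(c),1),cv2.contourArea(c),ray(s,[cen(c)],46).round(1),ray(s,[cen(c)],15).round(1))
a=readout.state();print(a["tool_pos"],a["wrist_force"])
E
```

```text
copper [229. 283.] 261.0 [[ 639.2 -135.4]] [[ 630.7 -128. ]]
copper [209.8 269. ] 253.5 [[ 601.4 -136. ]] [[ 590.7 -128.7]]
copper [255.9 203.2] 178.5 [[586.8   1.7]] [[575.3  16.8]]
copper [337.7 175.6] 204.0 [[669.4 136.2]] [[662.6 158.9]]
copper [465.7   7.5] 333.0 [[672.1 858.3]] [[665.4 921.6]]
[585.98645396  23.19986983  58.70116934] [ 0.86819498 -0.02453596 -0.10531091]
```

C is still cradled at (587,2).

Request:
servo_tool(moves=[18,-2,-8,0,0,0,0,18,-4,-16,0,0,0,0,18,-6,-24,0,0,0,0,18,-8,-32,0,0,0,0,18,-10,-40,0,0,0,0])

```text
clock: 13.6
tool_pos: [576.2, -15.8, 58.7]
eef_rot: [1.0, 0.004, -0.0, 0.0]
wrist_force: [-0.1, 0.2, -0.2]
opening: 17.9
```

Request:
servo_tool(moves=[18,-2,-8,0,0,0,0,18,-4,-16,0,0,0,0,18,-6,-24,0,0,0,0,18,-8,-32,0,0,0,0,18,-10,-40,0,0,0,0])

```text
clock: 14.1
tool_pos: [566.2, -55.7, 58.8]
eef_rot: [1.0, 0.004, 0.0, 0.0]
wrist_force: [0.3, 0.3, -0.2]
opening: 17.9
```

```bash
python3 - <<'E'
from h import *
s=imaging.snapshot("scene")
for c in blobs(s,*COP): print("copper",np.round(cen(c),1),cv2.contourArea(c),ray(s,[cen(c)],46).round(1),ray(s,[cen(c)],15).round(1))
a=readout.state();print(a["tool_pos"],a["wrist_force"])
E
```

```text
copper [229.  283.1] 270.5 [[ 639.4 -135.6]] [[ 630.9 -128.3]]
copper [209.8 269. ] 257.5 [[ 601.5 -135.9]] [[ 590.8 -128.6]]
copper [216.7 230.7] 214.5 [[567.1 -78.8]] [[554.5 -68.2]]
copper [337.1 177.2] 259.5 [[670.5 132.4]] [[663.8 154.9]]
copper [465.6   7.6] 336.0 [[671.9 857.8]] [[665.2 921.1]]
[566.02779226 -56.78825365  58.75478989] [ 0.29835437 -1.51005317  0.477325  ]
```

Request:
servo_tool(moves=[18,-3,-8,0,0,0,0,18,-6,-16,0,0,0,0,18,-8,-24,0,0,0,0,18,-10,-32,0,0,0,0,18,-10,-40,0,0,0,0])

```text
clock: 14.65
tool_pos: [556.1, -95.8, 58.8]
eef_rot: [1.0, 0.004, -0.0, 0.0]
wrist_force: [0.6, 0.0, 0.1]
opening: 18.1
```

Request:
servo_tool(moves=[18,0,-8,0,0,0,0,18,0,-16,0,0,0,0,18,0,-18,0,0,0,0,18,0,-18,0,0,0,0])

```text
clock: 15.05
tool_pos: [556.4, -113.5, 58.7]
eef_rot: [1.0, 0.004, 0.0, -0.0]
wrist_force: [-0.6, -0.2, -0.3]
opening: 17.9
```

Request:
servo_tool(moves=[18,0,0,30,0,0,0,18,0,0,70,0,0,0,18,0,0,120,0,0,0,18,-30,-30,150,0,0,0,18,-60,-60,160,0,0,0])

```text
clock: 15.55
tool_pos: [498.0, -173.5, 223.0]
eef_rot: [1.0, 0.006, 0.003, 0.002]
wrist_force: [0.7, -1.1, -0.3]
opening: 18.1
```

Request:
servo_tool(moves=[18,-30,-35,0,0,0,0,18,-60,-70,0,0,0,0,18,-90,-105,0,0,0,0,18,-110,-140,0,0,0,0,18,-110,-140,0,0,0,0])

```text
clock: 16.05
tool_pos: [384.3, -316.5, 219.1]
eef_rot: [1.0, 0.002, -0.0, 0.001]
wrist_force: [-0.2, 0.3, 0.3]
opening: 18.1
```

```bash
python3 - <<'E'
from h import *
for n in ("top","scene"):
    s=imaging.snapshot(n); cv2.imwrite(f"pics/{n}f.png",s["img"][:,:,::-1])
    for c in blobs(s,*COP): print(n,"copper",np.round(cen(c),1),cv2.contourArea(c),ray(s,[cen(c)],46).round(1),ray(s,[cen(c)],15).round(1))
a=readout.state();print(a["tool_pos"],a["wrist_force"],a["clock"])
E
```

```text
top copper [342.5 202.6] 190.0 [[ 556.  -121.6]] [[ 559.1 -127.5]]
top copper [342.1 185.7] 179.0 [[ 586.3 -121.6]] [[ 590.8 -127.5]]
top copper [341.2 164.7] 177.5 [[ 624.7 -121.1]] [[ 630.9 -126.9]]
top copper [209.6 132.6] 183.0 [[686.7 118.9]] [[695.9 124.3]]
scene copper [229.1 282.5] 246.0 [[ 638.8 -134.8]] [[ 630.3 -127.4]]
scene copper [202.8 263.6] 485.5 [[ 586.9 -135.8]] [[ 575.4 -128.5]]
scene copper [337.7 175.2] 190.0 [[669.2 136.9]] [[662.3 159.6]]
scene copper [467.6   5.2] 215.0 [[672.7 874.7]] [[666.  938.9]]
[ 386.08953819 -313.20912765  218.69486655] [ 0.72312719  0.32767399 -0.19296351] 16.15
```

View pics/topf.png

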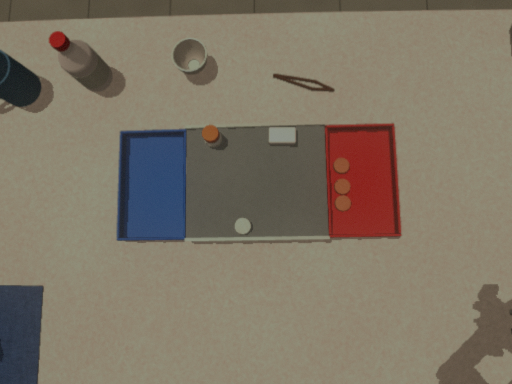

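View pics/scenef.png

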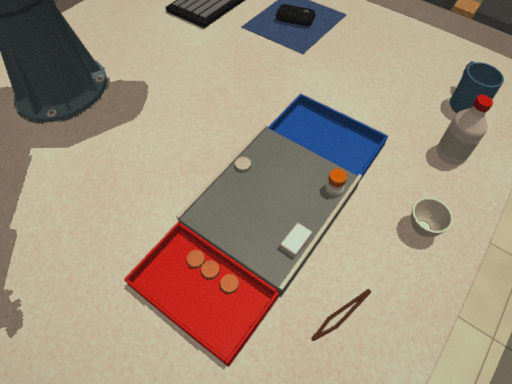

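All three copper discs lie flat in the red tray, at (342,203), (342,186) and (341,165) in the top view. The jar (210,133), box (283,135) and silver disc (243,227) haven't moved, the blue tray is empty and the arm is clear.

```bash
python3 -c "
from workcell import manip; print(manip.finish_job())"
```

```text
the job is handed in; nothing more can be done
None
```

I swept all three copper discs off the board's red end into the red tray, one at a time, starting with the one nearest to it. I used the partly open fingertips about 2–4 mm above the board, so the discs slid flat and were never gripped or lifted. The job was handed in at about 16 s.

- **Copper discs:** the final top and scene pictures both show all three lying flat on the red tray's floor, at about (559,−127), (591,−128) and (631,−127) mm. The blue tray is empty.
- **Items to leave:** the jar cap reads the same in the top view before and after. The white box and silver disc also appear unmoved, though I compared those two by eye only.
- **Forces:** wrist readings stayed under about 2 N throughout.
- **Arm:** it was raised clear of everything before hand-in.

No check failed or disagreed. In the last scene picture two neighbouring discs merged into one colour blob, but the top view shows them separately.

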